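Run the relays into the pouring corner

ROBOT

A 6-joint arm with a two-finger parallel gripper is mounted at the origin on the work surface. World frame = base frame: x ahead of the robot, y to its left, z up, the work surface at z = 0. Lengths are in m, angles in rad, forces in N, time in s.
With the tool pointing down it reaches from about 0.225 to 0.875 m from the base axis. Payload 3.4 kg.
Tool frame: the origin (TCP) lies at the very end of the fingers, on their centre line; the grasp point (between the pads) lies 19 mm behind it; z points along the fingers, y is the direction in which the jaws open and shut (so a half turn about z gives the same grasp; the last joint's range is limited). The gripper opens to 85 mm and grips with 20 to 120 N. Pads are 22 mm wide; open, the fingers measure 114 mm over their backs; the gripper's body (76 mm by 85 mm) begins 54 mm behind the grasp point. The pads swing forward as they close: fully open they stand 13 mm farther back than shut.
Start: joints at [-1.434, 0.276, 1.505, -0, 1.361, -0.121], TCP at [0.147, -0.556, 0.231] pointing down, gripper open.
Joint ranges: [-2.89, 2.89], [-0.75, 2.08], [0.22, 2.7], [-1.18, 4.32], [0.11, 2.71], [-2.7, 2.7]. Speed limits (rad/s): [2.57, 2.57, 3.14, 3.14, 3.14, 3.14].

INTERFACE

Orientations are given as a unit quaternion [w, x, y, z].
In Python, from rig import manip gives the robot as it stands. The module is installed in compiled form; this text tells all that it offers.
- The arm moves only by the tool carry_out, never from a script. Its argument "moves" is one flat list of numbers, 5 for each row, row after row: the opening in per cent of the stroke, from 0 (shut) to 100 (fully open), then the shift along the world's x, y, z in cm, then the turn about the world's z in rad. A call has exactly 10 rows; each row shifts and turns the commanded pose from where the row before left it; what a row does not reach is not made up. A row lasts 1/10 s, in which the tool goes at most 50 mm and 8.59 degrees, less where a joint would pass 70% of its speed; a pose out of reach is approached as far as the arm can. A call is refused whole if a number of a shift passes 5 or a number of a turn 0.15, either way. A call with a gripper value outside its range is refused whole. The fingers move at their own pace and stop on an object; "squeeze" is the grip in N (left out, the last holds). Time passes only in rows, so rows that do not move let the fingers close, or fill a call up. It gives the time, the measured TCP pose, the force and the opening at its end, in the units of the state.
- manip.get_state(): the state, without advancing time (a new reading comes with each control period).
- manip.get_image(name): name is "scene" or "top" or "wrist"; returns the picture (384x512x3 uint8, red, green, blue); there is no depth.
- manip.camera_info(name): a dict with "fov_y" (degrees; the focal length in pixels is half the picture's height over the tangent of half this angle, whatever the lens; pixels are square), "cx", "cy" (the principal point, pixels), "rvec" (rotation vector, rad) and "tvec" (3), from world to camera coordinates, as OpenCV has them; the wrist camera has in their place "hand_eye" (4x4, takes a point from camera to tool coordinates, whose origin is the TCP and whose axes are the flange's). Camera axes: x right, y down, z forward; pixel columns grow to the right and rows downward; lengths in m; the calibration is good to about 2 mm. The wrist camera is an equidistant fisheye: a pixel r from the principal point sees the ray r / f radians off the axis. A picture is of the moment at which its call begins: read the wrist's pose just before it. camera_info takes no time and is no camera call.
- manip.sign_off(): hands the job in, once; it reports no verdict.
The state is a dict: "clock": time; "qpos": joint angles; "qd": joint speeds; "effort": joint torques, N m; "position": TCP position; "ee_rot": TCP orientation; "contact_force": force on the tool from outside, world axes, zero at the start; "moment": the same for the moment, N m; "width": finger opening in m.
Only numpy, scipy, OpenCV 4.12 (cv2) and the standard library are available. Lean on these libraries where they do the work, as an engineer would, in place of code of your own. Each camera call takes 0.05 s, during which the arm holds its last target. There are 200 camera calls.

TASK

Pick up the sorting tray with the three relays by its rim, and tilt it so that all the relays slide into its pouring corner, the cut-off one with the lip. Finish holding it still in the gripper, tilted with that corner lowest and all three relays resting in it, its lip over the open kit box but not touching it, so that I can count them out into the kit. Keep all the relays in the tray, and leave the box and everything else on the bench where it is.

Things in the scene. Friction and masses are not known exactly. Their poses are not given: they have to be found in the camera images.
- tray: Bright metal sorting tray holding the three relays (a second tray is of the same make). 160 (x) x 120 (y) mm over its 4 mm walls, 48 mm high, floor 4 mm thick, about 0.17 kg, rolled rim. Three corners are square; the (+x, +y) one is the pouring corner, cut off at 45 degrees by a wall 42 mm wide. Origin: centre of the underside, z up.
- tray_rim (a point): Top of the rolled rim in the middle of the long side at -y, at (0, -61, 48) mm in the tray's frame. The rim is 10 mm wide and 14 mm high, its inner face flush with the wall's; it runs along all four sides (centre lines x = +-81, y = +-61 mm), ending 30 mm short of the pouring corner.
- tray_corner (a point): Point on the tray's floor, mid-foot of the pouring corner's wall, (62, 42, 4) mm in the tray's frame. The inside is smooth: relays start to slide when the floor leans 10 to 15 degrees, and run along a wall to this corner at 20 to 28 degrees of lean towards it (equal lean along x and y).
- tray_lip (a point): Middle of the outer edge of the pouring lip, (72, 52, 42.5) mm in the tray's frame. The lip tops the pouring corner's 30 mm high wall and leans outward at 45 degrees.
- relay1: One of three alike black relays lying on their sides in the tray, a block of 22 mm (x, pins included) x 15 x 15 mm, 12 g. Origin: centre of its underside as it lies at the start.
- relay2: One of three alike black relays lying on their sides in the tray, a block of 22 mm (x, pins included) x 15 x 15 mm, 12 g. Origin: centre of its underside as it lies at the start.
- relay3: One of three alike black relays lying on their sides in the tray, a block of 22 mm (x, pins included) x 15 x 15 mm, 12 g. Origin: centre of its underside as it lies at the start.
- kit_box: Open cardboard kit box, empty, 140 (x) x 110 (y) x 45 mm high, walls 3 mm, 0.2 kg, loose on the bench. Origin: centre of the underside, z up.
- tray2: The other tray, same make and size as the first, with two black battery holders and a green terminal strip in it. Stays where it is. Origin and axes as for the first tray.
- cutters: Side cutters lying on the bench, 120 mm long along x (handles to -x) and 75 mm wide, 16 mm high. Stay where they are. Origin: on the bench, 42 mm behind the jaw tips.
- tweezers: Steel tweezers lying on the bench, 120 mm long along x, 8 mm high. Stay where they are. Origin: middle, on the bench.
- solder_reel: Reel of solder standing on the bench, 60 mm in diameter, 45 mm high. Stays where it is. Origin: centre of the underside.
Mind the look-alikes: they are no part of the job. What is meant by the solder_reel is not green, white or yellow, and is the smaller of those in its own colour.

How it is judged:
By the outcome, as a careful person would: the job done as asked, in the order asked, and still so for the second after the job is handed in, while the arm keeps its last pose, push and grip.
It also fails if it takes over 45 s, if anything falls off the work surface, if the arm or the gripper's body presses on something with over 40 N, if the wrist force passes 120 N, or if a joint passes its speed limit or range.

## Working session

There is one attempt and no reset: what is moved stays moved. The work goes in short steps, Python scripts to look and compute and a tool call to move; the robot and the scene stay as the last step left them, time stands still between calls to the robot, and variables do not carry over. Pictures are saved under pics/ and viewed, about 8 in all and at most 12, crops included, and the job is handed in when it is done.

Besides the shell and the picture viewer there is one more tool, called after "Call:" as name(argument=value, ...) on one line, values as JSON. carry_out: Moves the arm, as the interface text tells. Its arguments: {"type":"object","properties":{"moves":{"type":"array","items":{"type":"number"}},"squeeze":{"type":"number"}},"required":["moves"]}

```bash
mkdir -p pics
python3 - <<'E'
from rig import manip
import cv2,numpy as np
s=manip.get_state();print({k:np.round(v,3) for k,v in s.items()})
for n in("top","scene","wrist"):
    i=manip.get_image(n);cv2.imwrite(f"pics/{n}0.png",i[:,:,::-1]);print(n,manip.camera_info(n))
t=cv2.imread("pics/top0.png");u=cv2.imread("pics/scene0.png")
cv2.imwrite("pics/a.png",cv2.resize(t,(800,600),interpolation=cv2.INTER_CUBIC))
cv2.imwrite("pics/b.png",cv2.resize(u,(800,600),interpolation=cv2.INTER_CUBIC))
E
```

```text
{'clock': np.float64(0.0), 'qpos': array([-1.434,  0.277,  1.506,  0.   ,  1.361, -0.121]), 'qd': array([ 0.001,  0.001, -0.   , -0.   , -0.002, -0.001]), 'effort': array([-2.0000e-03, -4.1678e+01, -2.4581e+01, -0.0000e+00,  1.1000e-02,
        0.0000e+00]), 'position': array([ 0.147, -0.555,  0.23 ]), 'ee_rot': array([-0.001,  0.992,  0.129, -0.   ]), 'contact_force': array([ 0.046, -0.064,  0.126]), 'moment': array([0.005, 0.001, 0.016]), 'width': np.float64(0.086)}
top {'fov_y': 51.121629830541806, 'cx': 254.44145282242658, 'cy': 192.82728334895364, 'rvec': array([ 2.09747768, -2.13031806,  0.15348303]), 'tvec': array([0.07786391, 0.59476227, 0.94024616])}
scene {'fov_y': 49.55376549780788, 'cx': 257.8499601667783, 'cy': 194.56545348370938, 'rvec': array([ 1.91776112,  1.33224993, -0.66457578]), 'tvec': array([-0.2741418 , -0.30817815,  1.52470097])}
wrist {'fov_y': 65.70646984690485, 'cx': 254.11415329171987, 'cy': 190.80979050316083, 'hand_eye': array([[ 2.24102728e-04, -9.59685592e-01, -2.81075637e-01,
         7.08211233e-02],
       [ 9.99999973e-01,  2.30876196e-04,  9.01594579e-06,
        -3.11496229e-04],
       [ 5.62412006e-05, -2.81075631e-01,  9.59685619e-01,
        -1.42798211e-01],
       [ 0.00000000e+00,  0.00000000e+00,  0.00000000e+00,
         1.00000000e+00]])}
```

View pics/a.png

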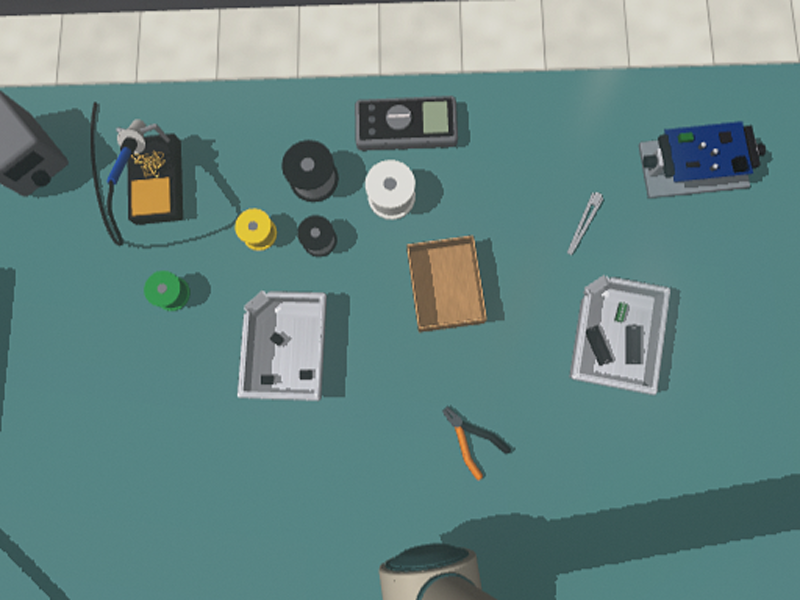

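View pics/b.png

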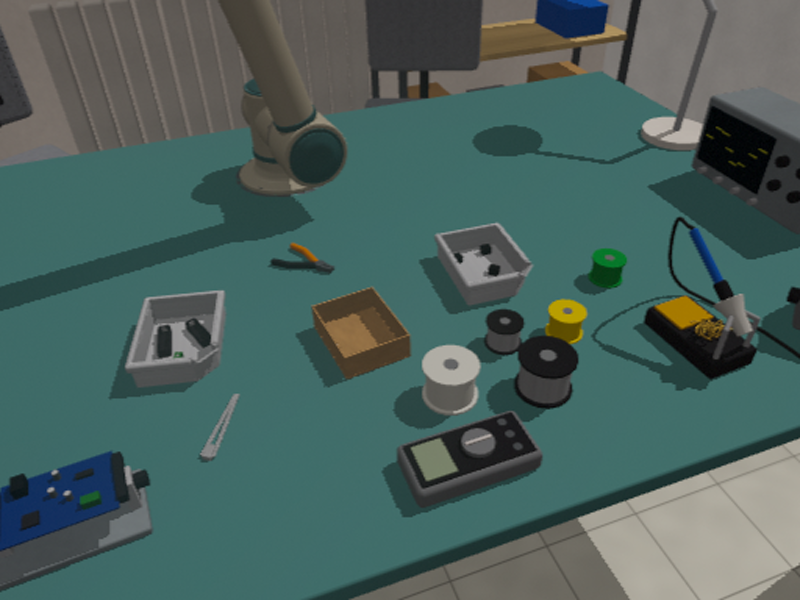

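```bash
cat > h.py <<'E'
from rig import manip
import cv2,numpy as np
from scipy.spatial.transform import Rotation as R
def cam(n):
    c=manip.camera_info(n);f=192/np.tan(np.radians(c['fov_y'])/2)
    return np.array([[f,0,c['cx']],[0,f,c['cy']],[0,0,1]]),cv2.Rodrigues(c['rvec'])[0],c['tvec']
def ray(n,px):
    K,r,t=cam(n);d=r.T@np.linalg.solve(K,[*px,1]);return -r.T@t,d
def onz(n,px,z):
    o,d=ray(n,px);return o+d*(z-o[2])/d[2]
def proj(n,P):
    K,r,t=cam(n);return cv2.projectPoints(np.float64(P).reshape(-1,3),r,t,K,None)[0][:,0]
def tri(a,b):
    Ps=[K@np.c_[r,t] for K,r,t in map(cam,("top","scene"))]
    X=cv2.triangulatePoints(*Ps,np.float64(a),np.float64(b))[:,0];return X[:3]/X[3]
def wray(px,s):
    c=manip.camera_info("wrist");f=192/np.tan(np.radians(c['fov_y'])/2)
    d=np.array([px[0]-c['cx'],px[1]-c['cy']]);r=np.hypot(*d);th=r/f
    v=np.r_[d/r*np.sin(th),np.cos(th)];T=R.from_quat(s['ee_rot'],scalar_first=True).as_matrix();h=c['hand_eye']
    return s['position']+T@h[:3,3],T@h[:3,:3]@v
def wproj(P,s):
    c=manip.camera_info("wrist");f=192/np.tan(np.radians(c['fov_y'])/2)
    T=R.from_quat(s['ee_rot'],scalar_first=True).as_matrix();h=c['hand_eye']
    p=((np.atleast_2d(P)-s['position'])@T-h[:3,3])@h[:3,:3]
    r=np.hypot(p[:,0],p[:,1]);return np.c_[c['cx'],c['cy']]+p[:,:2]/r[:,None]*f*np.arctan2(r,p[:,2])[:,None]
E
python3 - <<'E'
from h import *
for n,a,b in[("--",(320,400),(437,237)),("-+",(239,397),(494,224)),("+-",(325,293),(467,287)),("box+-",(471,238),(342,374)),("box--",(485,321),(313,305)),("box-+",(420,330),(374,290)),("box++",(408,243),(409,341))]:
    a=(np.array(a)+.5)*.64-.5;b=(np.array(b)+.5)*.64-.5
    print(n,tri(a,b).round(3),onz("top",a,.048).round(3))
for p in[(277,338),(266,380),(306,375),(317,236)]: print(onz("top",(np.array(p))*.64,.015).round(3))
t=cv2.imread("pics/top0.png");c=cv2.resize(t[170:270,130:230],(500,500),interpolation=2);u=cv2.imread("pics/scene0.png");d=cv2.resize(u[130:200,265:350],(600,494),interpolation=2)
cv2.imwrite("pics/c.png",cv2.resize(np.hstack([c,cv2.resize(d,(607,500))]),(800,361)))
E
```

```text
-- [0.445 0.196 0.041] [0.443 0.192 0.048]
-+ [0.449 0.318 0.045] [0.45  0.32  0.048]
+- [0.613 0.185 0.046] [0.613 0.186 0.048]
box+- [ 0.708 -0.058  0.016] [ 0.699 -0.051  0.048]
box-- [ 0.564 -0.068  0.044] [ 0.563 -0.068  0.048]
box-+ [0.553 0.037 0.037] [0.551 0.034 0.048]
box++ [0.696 0.051 0.037] [0.693 0.051 0.048]
[0.545 0.269 0.015]
[0.477 0.285 0.015]
[0.484 0.22  0.015]
[0.717 0.204 0.015]
```

View pics/c.png

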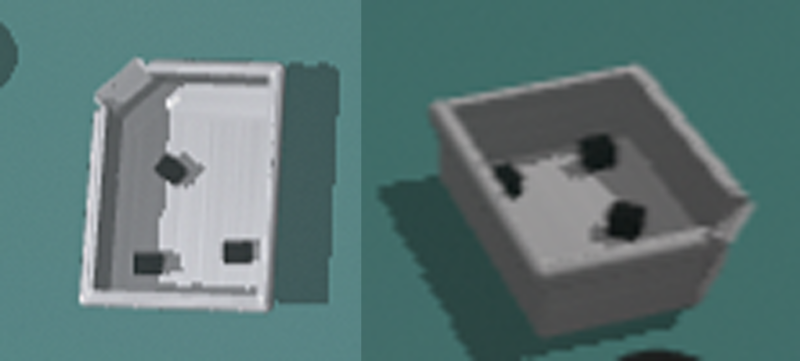

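Call:
carry_out(moves=[100, 0, -5, 0, 0, 100, 0, -5, 0, 0, 100, 0, -5, 0, 0, 100, 0, -5, 0, 0, 100, 0, -5, 0, 0, 100, 0, -5, 0, 0, 100, 0, -5, 0, 0, 100, 0, -5, 0, 0, 100, 0, -5, 0, 0, 100, 0, -5, 0, 0])

```text
clock: 1.15
position: [0.1352, -0.9699, 0.1881]
ee_rot: [0.035, 0.991, 0.128, 0.001]
contact_force: [-0.1, -0.1, 0.3]
width: 0.0856
```

Call:
carry_out(moves=[100, 0, -5, 0, 0, 100, 0, -5, 0, 0, 100, 0, -5, 0, 0, 100, 0, -5, 0, 0, 100, 0, -5, 0, 0, 100, 0, 5, 0, 0, 100, 0, 5, 0, 0, 100, 0, 5, 0, 0, 100, 0, 5, 0, 0, 100, 0, 5, 0, 0])

```text
clock: 2.15
position: [0.1167, -0.8395, 0.1331]
ee_rot: [0.12, 0.985, 0.127, 0.0]
contact_force: [-0.1, -0.6, 1.0]
width: 0.0851
```

Run:
```python
from h import *
s=manip.get_state();print(s['qpos'].round(3),s['position'].round(4),s['ee_rot'].round(3))
```

```text
[-1.523  0.617  1.205  0.022  1.079 -0.218] [ 0.1167 -0.8395  0.1331] [0.12  0.985 0.127 0.   ]
```

Pushing past the reach limit tilts the tool, and the tilt persists when I pull back. That gives a way to tilt the tray. First I need the tool vertical again, so I'll try the inner reach limit.

The candidates in the top view are the left tray at (282,346) with three relays and the right tray at (622,335) with battery holders. The crop confirms that the left one is the right tray, with its pouring corner at the upper left (world +x,+y).

Call:
carry_out(moves=[100, -0.5, 5, 1, 0, 100, -0.5, 5, 1, 0, 100, -0.5, 5, 1, 0, 100, -0.5, 5, 1, 0, 100, -0.5, 5, 1, 0, 100, -0.5, 5, 1, 0, 100, -0.5, 5, 1, 0, 100, -0.5, 5, 1, 0, 100, -0.5, 5, 1, 0, 100, -0.5, 5, 1, 0])

```text
clock: 3.15
position: [0.0679, -0.3519, 0.2313]
ee_rot: [0.12, 0.984, 0.128, -0.0]
contact_force: [-0.8, -0.3, 0.3]
width: 0.0854
```

Call:
carry_out(moves=[100, -0.3, 4, 0, 0, 100, -0.3, 4, 0, 0, 100, -0.3, 4, 0, 0, 100, 0, 2, 0, 0, 100, 0, 2, 0, 0, 100, 0, 2, 0, 0, 100, 0, 2, 0, 0, 100, 0, 2, 0, 0, 100, 0, 2, 0, 0, 100, 0, 0, 0, 0])

```text
clock: 4.15
position: [0.0631, -0.1262, 0.2311]
ee_rot: [0.117, 0.986, 0.123, -0.004]
contact_force: [-0.8, -0.2, 0.2]
width: 0.0856
```

Run:
```python
from h import *
s=manip.get_state();print(s['qpos'].round(3),s['position'].round(4),s['ee_rot'].round(3))
for p in[(680,130),(605,285)]:print(onz("scene",np.array(p)*.64,0).round(2))
```

```text
[-2.246 -0.746  2.206  0.162  1.511 -0.919] [ 0.0631 -0.1262  0.2311] [ 0.117  0.986  0.123 -0.004]
[0.15 0.99 0.  ]
[0.64 0.44 0.  ]
```

Call:
carry_out(moves=[100, 0.3, -5, 0, 0, 100, 0.3, -5, 0, 0, 100, 0.5, -5, 0, 0, 100, 3, -3, 1, 0, 100, 4, 0, 1, 0, 100, 4, 2, 1, 0, 100, 4, 2, 1, 0, 100, 4, 3, 1, 0, 100, 4, 3, 1, 0, 100, 4, 3, 1, 0])

```text
clock: 5.15
position: [0.2841, -0.1335, 0.2918]
ee_rot: [0.11, 0.986, 0.125, -0.002]
contact_force: [1.1, -2.1, 1.7]
width: 0.0852
```

Call:
carry_out(moves=[100, 3, 3, 0, -0.14, 100, 3, 3, 0, -0.14, 100, 3, 3, 0, -0.14, 100, 3, 3, 0, -0.14, 100, 3, 2, 0, -0.14, 100, 3, 1, 0, -0.14, 100, 3, 1, 0, -0.14, 100, 3, 1, 0, -0.14, 100, 3, 1, 0, -0.14, 100, 3, 0, 0, 0])

```text
clock: 6.15
position: [0.5705, 0.0323, 0.2898]
ee_rot: [0.088, 0.886, -0.452, -0.063]
contact_force: [0.3, 1.0, -0.3]
width: 0.0854
```

```bash
cat >> h.py <<'E'
def rep():
    s=manip.get_state();T=R.from_quat(s['ee_rot'],scalar_first=True).as_matrix();q=s['qpos']
    rad=np.array([np.cos(q[0]),np.sin(q[0]),0]);tan=np.cross([0,0,1],rad);z=T[:,2]
    print("t",round(float(s['clock']),2),"q",q.round(2),"p",s['position'].round(4),"w",round(float(s['width']),4),"F",s['contact_force'].round(1))
    print(" lean tip radial/tangential deg",np.degrees(np.arcsin([z@rad,z@tan])).round(1),"world z",z.round(3),"x axis yaw",np.arctan2(T[1,0],T[0,0]).round(3),"tilt along jaw axis / along x deg",np.degrees(np.arcsin([-T[2,1],-T[2,0]])).round(1))
    return s,T
E
python3 -c "
from h import *
rep()"
```

```text
t 6.15 q [-0.    0.36  1.26 -0.1   1.71  2.51] p [0.5705 0.0323 0.2898] w 0.0854 F [ 0.3  1.  -0.3]
 lean tip radial/tangential deg [-11.   -5.7] world z [-0.19  -0.098 -0.977] x axis yaw -0.947 tilt along jaw axis / along x deg [-12.2   1.8]
```

Call:
carry_out(moves=[100, 5, -0.5, 0, 0, 100, 5, -0.5, 0, 0, 100, 5, -0.5, 0, 0, 100, 5, 0, 0, 0, 100, 5, 0, 0, 0, 100, 5, 0, 0, 0, 100, 5, 0, 0, 0, 100, 5, 0, 0, 0, 100, 5, 0, 0, 0, 100, 5, 0, 0, 0])

```text
clock: 7.15
position: [0.9194, 0.011, 0.2149]
ee_rot: [0.059, 0.891, -0.45, -0.005]
contact_force: [0.6, -0.5, -0.5]
width: 0.0855
```

```bash
python3 -c "
from h import *
rep()"
```

```text
t 7.15 q [-0.02  0.99  0.22 -0.11  1.99  2.44] p [0.9194 0.011  0.2149] w 0.0855 F [ 0.6 -0.5 -0.5]
 lean tip radial/tangential deg [-3.4 -5.9] world z [-0.062 -0.101 -0.993] x axis yaw -0.933 tilt along jaw axis / along x deg [-6.3 -2.6]
```

Call:
carry_out(moves=[100, 5, 0, 0, 0, 100, 5, 0, 0, 0, 100, 5, 0, 0, 0, 100, 5, 0, 0, 0, 100, -5, 0, 2, 0, 100, -5, 1, 2, 0, 100, -5, 2, 2, 0.1, 100, -5, 2, 2, 0.15, 100, -5, 2, 2, 0.15, 100, -5, 2, 2, 0.15])

```text
clock: 8.15
position: [0.7328, 0.0842, 0.2648]
ee_rot: [0.015, 0.981, -0.185, 0.058]
contact_force: [1.2, 0.7, 0.4]
width: 0.0853
```

```bash
python3 -c "
from h import *
rep()"
```

```text
t 8.15 q [ 0.05  0.46  1.15 -0.06  1.43  2.  ] p [0.7328 0.0842 0.2648] w 0.0853 F [1.2 0.7 0.4]
 lean tip radial/tangential deg [ 6.1 -3.2] world z [ 0.108 -0.051 -0.993] x axis yaw -0.372 tilt along jaw axis / along x deg [-0.4 -6.8]
```

Call:
carry_out(moves=[60, -4, 2.2, -1.5, 0.11, 60, -4, 2.2, -1.5, 0.11, 60, -4, 2.2, -1.5, 0.11, 60, -4, 2.2, -1.5, 0, 60, -4.4, 2, -1.5, 0, 60, 0, 0, -1.5, 0, 60, 0, 0, 0, 0, 60, 0, 0, 0, 0, 60, 0, 0, 0, 0, 60, 0, 0, 0, 0])

```text
clock: 9.15
position: [0.5322, 0.1879, 0.1769]
ee_rot: [0.005, 0.998, -0.026, 0.061]
contact_force: [0.5, -0.6, 0.4]
width: 0.0514
```

Run:
```python
from h import *
s,T=rep()
w=manip.get_image("wrist");cv2.imwrite("pics/w1.png",w[:,:,::-1])
g=np.deg2rad(-2.5);c=np.array([.5315,.253,0]);Rt=R.from_euler('z',g).as_matrix()
P=np.array([(-86,-66,48),(86,-66,48),(0,-61,48),(-86,66,48),(72,52,42.5)])/1000@Rt.T+c
uv=wproj(P,s);print(uv.round(0))
o=w[:,:,::-1].copy()
for p in uv:cv2.drawMarker(o,tuple(int(v) for v in p),(0,0,255),0,8,1)
cv2.imwrite("pics/d.png",cv2.resize(o,(800,600),interpolation=2))
```

```text
t 9.15 q [ 0.24  0.24  1.7  -0.05  1.08  1.89] p [0.5322 0.1879 0.1769] w 0.0514 F [ 0.5 -0.6  0.4]
 lean tip radial/tangential deg [ 6.5 -2.4] world z [ 0.121 -0.014 -0.993] x axis yaw -0.051 tilt along jaw axis / along x deg [-0.4 -7. ]
[[255. 282.]
 [253. 111.]
 [249. 202.]
 [134. 279.]
 [136. 130.]]
```

View pics/d.png

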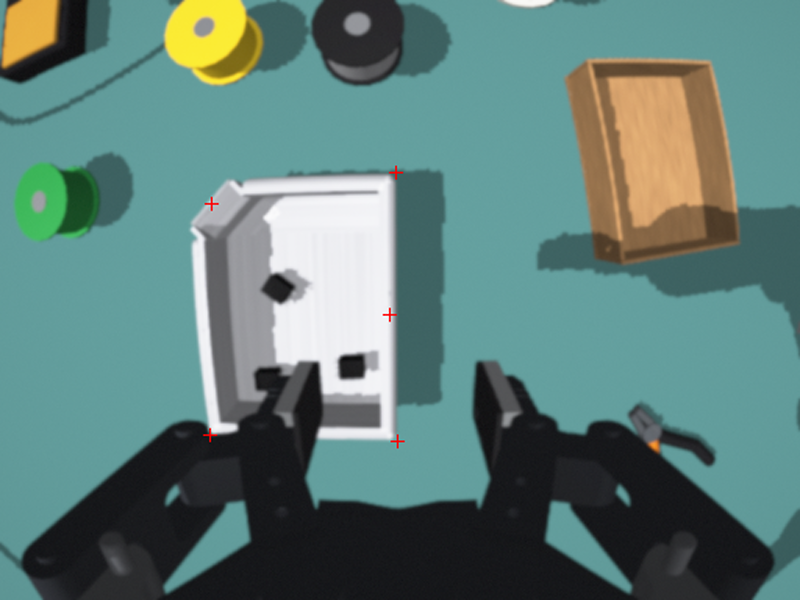

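The left tray at wrist (300,310) fits the predicted corners to within about 2 mm. The -y rim runs at column 390, and no relay is near the finger path. I'll descend and grip the rim.

Call:
carry_out(moves=[60, -0.2, 0.5, -3, 0, 60, 0, 0, -4, 0, 60, 0, 0, -4, 0, 60, 0, 0, -3, 0, 60, 0, 0, -1.3, 0, 60, 0, 0, 0, 0, 0, 0, 0, 0, 0, 0, 0, 0, 0, 0, 0, 0, 0, 0, 0, 0, 0, 0, 0, 0], squeeze=60)

```text
clock: 10.2
position: [0.5299, 0.1929, 0.025]
ee_rot: [0.005, 0.998, -0.026, 0.061]
contact_force: [-0.3, -0.5, 4.7]
width: 0.009
```

```bash
python3 -c "
from h import *
rep()"
```

```text
t 10.2 q [ 0.25  0.41  1.9  -0.07  0.72  1.92] p [0.5299 0.1929 0.025 ] w 0.009 F [-0.3 -0.5  4.7]
 lean tip radial/tangential deg [ 6.6 -2.5] world z [ 0.122 -0.013 -0.992] x axis yaw -0.051 tilt along jaw axis / along x deg [-0.4 -7.1]
```

Call:
carry_out(moves=[0, 0, 0, 0, 0, 0, 0, 0, 1, 0, 0, 0, 0, 2, 0, 0, 0, 0, 2.5, 0, 0, 0, 0, 2.5, 0, 0, 0, 0, 2.5, 0, 0, 0, 0, 2.5, 0, 0, 0, 0, 2.5, 0, 0, 0, 0, 2.5, 0.05, 0, 0, 0, 2.5, 0.1], squeeze=90)

```text
clock: 11.2
position: [0.5277, 0.1926, 0.2295]
ee_rot: [0.001, 0.997, 0.051, 0.06]
contact_force: [0.5, 0.3, -1.5]
width: 0.0084
```

Call:
carry_out(moves=[0, 0, 0, 2.5, 0.12, 0, 0, 0, 2.5, 0.14, 0, 0, 0, 2, 0.14, 0, 0, 0, 1, 0.14, 0, 0, 0, 0, 0.14, 0, 1, -1, 0, 0.14, 0, 1, -1, 0, 0.14, 0, 1, -1, 0, 0.14, 0, 1, -1, 0, 0.14, 0, 1, -1, 0, 0.14])

```text
clock: 12.2
position: [0.5783, 0.1421, 0.3085]
ee_rot: [-0.038, 0.736, 0.675, 0.047]
contact_force: [0.6, 0.0, -2.0]
width: 0.0083
```

Run:
```python
from h import *
rep()
w=manip.get_image("wrist");cv2.imwrite("pics/w2.png",w[:,:,::-1])
t=manip.get_image("top");cv2.imwrite("pics/t2.png",t[:,:,::-1])
cv2.imwrite("pics/e.png",cv2.resize(np.vstack([w,t])[:,:,::-1],(400,600),interpolation=3))
```

```text
t 12.2 q [0.05 0.25 1.36 0.12 1.51 0.13] p [0.5783 0.1421 0.3085] w 0.0083 F [ 0.6  0.  -2. ]
 lean tip radial/tangential deg [1.4 6.7] world z [ 0.018  0.118 -0.993] x axis yaw 1.485 tilt along jaw axis / along x deg [-0.4 -6.9]
```

View pics/e.png

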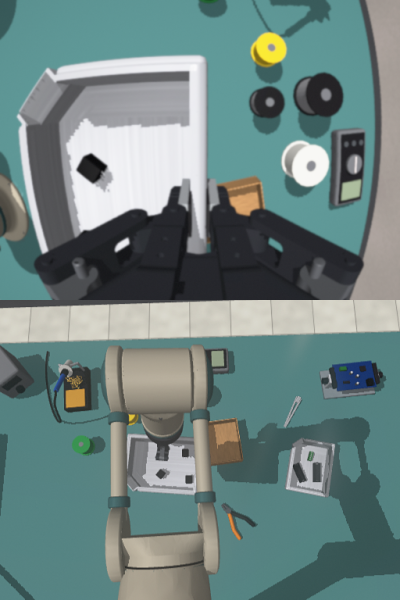

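Call:
carry_out(moves=[0, 2, -1.7, 1, 0.125, 0, 2, -1.7, 1, 0.125, 0, 2, -1.7, 1, 0.125, 0, 2, -1.7, 1, 0.125, 0, 2, -1.7, 1, 0.125, 0, 2, -1.7, 0, 0.125, 0, 2, -1.7, 0, 0.12, 0, 3, 0, 0, 0, 0, 3, 0, 0, 0, 0, 3, 0, 0, 0])

```text
clock: 13.3
position: [0.8088, 0.0245, 0.359]
ee_rot: [-0.054, 0.387, 0.92, 0.027]
contact_force: [1.1, -0.4, -1.5]
width: 0.0082
```

Call:
carry_out(moves=[0, 3, 0, 0, 0, 0, 3, 0, 0, 0, 0, 3, 0, 0, 0, 0, 3, 0, 0, 0, 0, 3, 0, 0, 0, 0, 3, 0, 0, 0, 0, 3, 0, 1, 0, 0, 3, 0, 1, 0, 0, 3, 0, 1, 0, 0, 3, 0, 1, 0])

```text
clock: 14.3
position: [0.937, 0.0257, 0.2938]
ee_rot: [0.024, 0.389, 0.919, 0.064]
contact_force: [0.2, 0.1, -3.1]
width: 0.0081
```

```bash
cat >> h.py <<'E'
G=R.from_quat([.005,.998,-.026,.061],scalar_first=True).as_matrix().T@R.from_euler('z',-.044).as_matrix()
def tray():
    s,T=rep();A=T@G;g=s['position']-T[:,2]*.019
    o=g-A@np.array([0,-.061,.044]);u=-A[2]
    print(" tray lean x,y deg",np.degrees(np.arcsin(u[:2])).round(1),"yaw",np.degrees(np.arctan2(A[1,0],A[0,0])).round(1))
    for n,p in dict(corner=(62,42,4),lip=(72,52,42.5),foot=(66,46,0),notch1=(80,34,48),notch2=(54,60,48),low1=(80,30,0),low2=(50,60,0)).items():print("  ",n,(o+A@np.array(p)/1000).round(3))
    return s,A,o
E
python3 -c "
from h import *
tray()"
```

```text
t 14.3 q [-0.09  0.9   0.22  0.11  1.93 -0.81] p [0.937  0.0257 0.2938] w 0.0081 F [ 0.2  0.1 -3.1]
 lean tip radial/tangential deg [4.9 6.1] world z [ 0.094  0.098 -0.991] x axis yaw 2.341 tilt along jaw axis / along x deg [-7.8 -0.3]
 tray lean x,y deg [6.7 7.4] yaw 133.7
   corner [ 0.827 -0.003  0.253]
   lip [ 0.806 -0.003  0.288]
   foot [ 0.822 -0.003  0.248]
   notch1 [0.812 0.015 0.295]
   notch2 [ 0.812 -0.022  0.295]
   low1 [0.824 0.018 0.248]
   low2 [ 0.823 -0.024  0.248]
```

Call:
carry_out(moves=[0, 4, 0, 2, 0, 0, 4, 0, 2, 0, 0, 4, 0, 2, 0, 0, 4, 0, 2, 0, 0, 4, 0, 2, 0, 0, 4, 0, 2, 0, 0, 4, 0, 2, 0, 0, 4, 0, 2, 0, 0, 4, 0, 2, 0, 0, 4, 0, 2, 0])

```text
clock: 15.3
position: [1.0466, 0.0291, 0.3244]
ee_rot: [0.166, 0.388, 0.897, 0.13]
contact_force: [-0.7, -0.5, -2.0]
width: 0.0083
```

```bash
python3 -c "
from h import *
tray()"
```

```text
t 15.3 q [-0.09  0.9   0.22  0.14  1.62 -0.81] p [1.0466 0.0291 0.3244] w 0.0083 F [-0.7 -0.5 -2. ]
 lean tip radial/tangential deg [22.8  8. ] world z [ 0.398  0.104 -0.911] x axis yaw 2.287 tilt along jaw axis / along x deg [-21.2  11.3]
 tray lean x,y deg [18.  20.7] yaw 128.8
   corner [0.954 0.004 0.251]
   lip [0.923 0.005 0.278]
   foot [0.951 0.005 0.245]
   notch1 [0.928 0.023 0.287]
   notch2 [ 0.926 -0.014  0.286]
   low1 [0.953 0.026 0.246]
   low2 [ 0.951 -0.017  0.245]
```

Call:
carry_out(moves=[0, 4, 0, 2, 0, 0, 4, 0, 2, 0, 0, 0, 0, 0, 0, 0, 0, 0, 0, 0, 0, 0, 0, 0, 0, 0, -1, 0, 0, 0, 0, -2, 0, 0, 0, 0, -2.5, 0, 0, 0, 0, -2.5, 0, 0, 0, 0, -2.5, 0, 0, 0])

```text
clock: 16.3
position: [0.9624, 0.0296, 0.3309]
ee_rot: [0.193, 0.387, 0.89, 0.142]
contact_force: [0.3, -0.1, -2.7]
width: 0.0083
```

Run:
```python
from h import *
tray()
w=manip.get_image("wrist");t=manip.get_image("scene")
cv2.imwrite("pics/f.png",cv2.resize(np.vstack([w,t])[:,:,::-1],(400,600),interpolation=3))
cv2.imwrite("pics/w3.png",w[:,:,::-1]);cv2.imwrite("pics/s3.png",t[:,:,::-1])
```

```text
t 16.3 q [-0.1   0.63  0.79  0.16  1.27 -0.86] p [0.9624 0.0296 0.3309] w 0.0083 F [ 0.3 -0.1 -2.7]
 lean tip radial/tangential deg [26.2  8.5] world z [ 0.454  0.104 -0.885] x axis yaw 2.271 tilt along jaw axis / along x deg [-23.8  13.5]
 tray lean x,y deg [20.1 23.2] yaw 127.5
   corner [0.874 0.005 0.252]
   lip [0.842 0.006 0.277]
   foot [0.871 0.006 0.245]
   notch1 [0.846 0.024 0.286]
   notch2 [ 0.844 -0.013  0.285]
   low1 [0.873 0.027 0.247]
   low2 [ 0.872 -0.015  0.245]
```

View pics/f.png

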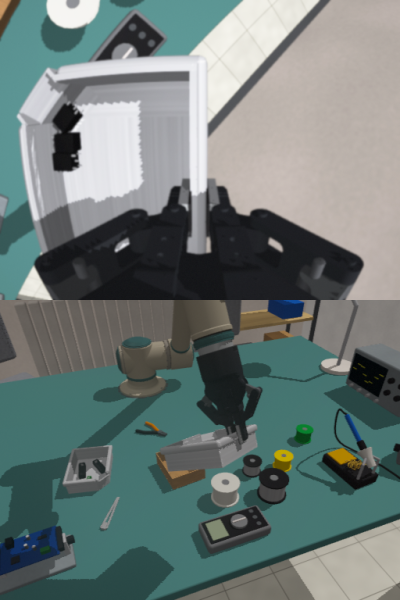

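All three relays have run to the pouring-corner end of the tray, at wrist (67,120), (67,142) and (65,162). Next I carry the tray over the box.

Call:
carry_out(moves=[0, -1.5, -0.5, 0, 0, 0, -2.5, -0.5, 0, 0, 0, -2.5, -0.5, 0, 0, 0, -2.5, 0, 0, 0, 0, -2.5, 0, 0, 0, 0, -2.5, 0, -1, 0, 0, -2.5, 0, -1.5, 0, 0, -2.5, 0, -1.5, 0, 0, -1.5, 0, -1.5, 0, 0, -1, 0, -1.5, 0])

```text
clock: 17.4
position: [0.7483, 0.0146, 0.2612]
ee_rot: [0.194, 0.387, 0.89, 0.143]
contact_force: [0.6, -0.1, -2.8]
width: 0.0084
```

Run:
```python
from h import *
tray()
w=manip.get_image("wrist");t=manip.get_image("scene")
cv2.imwrite("pics/w4.png",w[:,:,::-1]);cv2.imwrite("pics/s4.png",t[:,:,::-1])
a=cv2.resize(w[50:240,0:250],(500,380),interpolation=2);b=cv2.resize(t,(500,375),interpolation=3)
cv2.imwrite("pics/g.png",cv2.resize(np.vstack([a,b]),(397,600))[:,:,::-1])
```

```text
t 17.4 q [-0.16  0.29  1.51  0.23  0.9  -1.01] p [0.7483 0.0146 0.2612] w 0.0084 F [ 0.6 -0.1 -2.8]
 lean tip radial/tangential deg [25.6 10.1] world z [ 0.455  0.104 -0.884] x axis yaw 2.271 tilt along jaw axis / along x deg [-23.8  13.6]
 tray lean x,y deg [20.1 23.3] yaw 127.5
   corner [ 0.66  -0.01   0.182]
   lip [ 0.628 -0.009  0.207]
   foot [ 0.657 -0.009  0.176]
   notch1 [0.632 0.009 0.216]
   notch2 [ 0.63  -0.028  0.215]
   low1 [0.659 0.012 0.177]
   low2 [ 0.658 -0.031  0.176]
```

View pics/g.png

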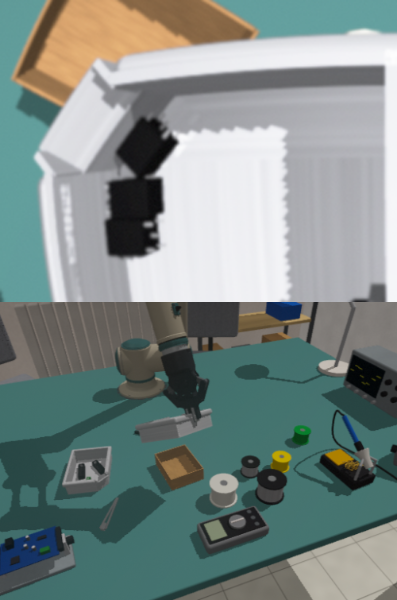

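Call:
carry_out(moves=[0, 0, 0, -1, 0, 0, 0, 0, -1.5, 0, 0, 0, 0, -1.5, 0, 0, 0, 0, -1.5, 0, 0, 0, 0, -1.5, 0, 0, 0, 0, -1.5, 0, 0, 0, 0, -1, 0, 0, 0, 0, -0.5, 0, 0, 0, 0, 0, 0, 0, 0, 0, 0, 0])

```text
clock: 18.5
position: [0.7498, 0.0145, 0.1615]
ee_rot: [0.194, 0.387, 0.89, 0.143]
contact_force: [0.1, -0.1, -2.7]
width: 0.0084
```

Run:
```python
from h import *
s,A,o=tray()
for p in[(147,145),(135,197),(130,237)]:
    px=np.array(p)/.794/2+[0,50]
    O,d=wray(px,s);O=A.T@(O-o);d=A.T@d;print("relay in tray mm",((O+d*(.015-O[2])/d[2])*1000).round(0))
P=o+np.array([(72,52,42.5),(-86,66,48),(86,-66,48)])/1000@A.T
w=manip.get_image("wrist");t=manip.get_image("scene");v=manip.get_image("top")
print("pred lip etc wrist",wproj(P,s).round(0).tolist())
for q in proj("scene",P):cv2.drawMarker(t,tuple(int(x) for x in q),(255,0,0),0,8,1)
a=cv2.resize(w[40:240,0:256],(512,400),interpolation=2);b=cv2.resize(t[120:270,130:330],(512,384),interpolation=2)
cv2.imwrite("pics/h.png",cv2.resize(np.vstack([a,b]),(391,600))[:,:,::-1]);cv2.imwrite("pics/t5.png",v[:,:,::-1])
```

```text
t 18.5 q [-0.16  0.37  1.66  0.28  0.68 -1.09] p [0.7498 0.0145 0.1615] w 0.0084 F [ 0.1 -0.1 -2.7]
 lean tip radial/tangential deg [25.7 10.1] world z [ 0.455  0.104 -0.884] x axis yaw 2.27 tilt along jaw axis / along x deg [-23.8  13.6]
 tray lean x,y deg [20.1 23.3] yaw 127.5
   corner [ 0.662 -0.01   0.082]
   lip [ 0.629 -0.009  0.108]
   foot [ 0.659 -0.009  0.076]
   notch1 [0.633 0.009 0.117]
   notch2 [ 0.632 -0.028  0.115]
   low1 [0.661 0.012 0.077]
   low2 [ 0.659 -0.031  0.076]
relay in tray mm [61. 35. 15.]
relay in tray mm [41. 42. 15.]
relay in tray mm [26. 46. 15.]
pred lip etc wrist [[42.0, 123.0], [68.0, 369.0], [265.0, 74.0]]
```

View pics/h.png

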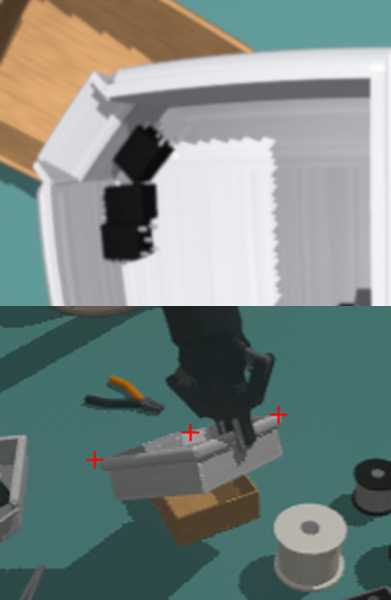

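Run:
```python
from h import *
s=manip.get_state();print(s['position'].round(4),np.abs(s['qd']).max().round(4),s['clock'])
print(manip.sign_off())
```

```text
[0.7496 0.0145 0.1617] 0.0049 18.65
the job is handed in; nothing more can be done
None
```

The job is handed in at 18.65 s. The gripper is holding the tray still by the middle of its -y rim, at 90 N, with its lip over the open kit box and all three relays in the pouring corner.

The moves can't tilt the tool directly, so I got the lean by pushing past the arm's reach limit with the pouring corner facing the base. I then brought the tilted tray back over the box.

**Last checks**
- **Lean:** the tray leans about 20° along x and 23° along y, about 31° in all. The pouring corner is lowest.
- **Relays:** all three are still in the tray. One lies against the corner wall, and the other two are queued behind it along the +y wall. The farthest is about 36 mm from the corner point.
- **Position:** the lip is at about (0.629, -0.009, 0.108) m, over the middle of the box. The lowest point of the tray is about 30 mm above the box rim.
- **Stillness:** the arm was at rest, with 2.7 N on the wrist, which fits the tray's weight plus the relays.
- **Surroundings:** the box looked unmoved in the last pictures, and nothing else was touched.

**Small disagreements**
- The rim measured 8 to 9 mm between the pads against the stated 10 mm.
- The predicted tray corners were within a few pixels of the pictures.
- The lean is slightly stronger along y than along x, which is why two relays queue along the +y wall.

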